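# Shut the shoe-care tray and cabinet before the rain

### The job

First slide the grey cover along the black tray until it is fully home under its catch at the tall end block, without shoving the loose tray out of its place on the cabinet. Then push the teak cabinet's door fully shut so that its catch holds it, let go, and leave everything else where it is.

Things in the scene. Friction and masses are not known exactly. Their poses are not given: they have to be found in the camera images.
- cabinet: small fixed teak cabinet on the table, 205 deep (x) x 450 wide (y) x 170 high. Origin: centre of its underside; x points to its back, the door and the open niche are at its front (-x, towards the robot), z up. The flat top is 170 above the origin.
- door (a joint): hinge angle of the cabinet door, rad: 0 shut, grows as the free edge swings out to the robot (to 1.2). A sprung roller catch resists with about 8 N at the free edge between 0.08 and 0.03 rad, then draws the door to 0 and holds it. The stiff hinge leaves the door where it is put.
- door_hinge (a point): point on the door's vertical hinge axis, level with its top edge (165 above the table). The door is 190 wide, 143 high, 16 thick, laid over the cabinet's front; the axis runs mid-thickness at its left edge. The door extends along its own -y, its front faces its -x. Only fitting in front: an 18 mm knob, 18 out, 165 from the hinge, 98 below the top edge.
- door_edge (a point): the top free corner of the door's front face, 190 from the hinge axis; axes as door_hinge.
- tray: loose black tray on the cabinet's top, 100 (x) x 270 (y), 0.5 kg in all, walls 30 high. Origin: centre of its underside. Two wells along y; the one at -y holds boot pick and heel cup. At the -y end is the end block: 18 thick (y -135 to -117), 70 wide, 54 high, catch inside. A sideways push of 2 to 4 N already slides the tray on the cabinet.
- tray_end (a point): middle of the outer face of the tray's end block, on the tray's centre line at y = -135, 46 above the tray's underside (8 below the block's top); axes as the tray.
- cover (a joint): sliding cover, m: 0 fully home (over the -y well, edge at the end block), grows as it slides open along the tray's +y (to 0.12). Moved slowly it slides with about 1 N, but between 13 and 5 mm from home the spring catch in the end block resists with about 11 N, more than the tray's hold on the cabinet; past 5 mm the catch draws it home and holds it.
- cover_rib (a point): centre of the grip rib across the flat grey cover (88 x 120 x 6): rib 10 thick along the slide (tray y), 60 long (tray x), 18 high; point 45 above the tray's underside, rib from 36 (cover's upper face) to 54. Cover home: rib to block's inner face 12; from block's outer face to the rib's far face 40 along y. Axes as the tray.
- boot_pick: steel boot pick, 97 long, 10 thick, lying in the tray's -y well; origin under its handle's middle.
- heel_cup: blue heel cup 46 x 60 x 16 in the tray's -y well; origin: centre of its underside.
- polish_tin: dark round tin, 48 across, 28 high, on the left part of the cabinet's top; origin: centre of its underside.
- coaster: round white ceramic coaster, 96 across, 8 thick, on the table right of the cabinet; origin: centre of its underside.
- shoe_horn: red shoe horn, 178 x 37 x 10, on the table in front of the cabinet, to the right; origin near its middle, underneath.
- shoe_brush: wooden shoe brush, 150 x 50 x 44, on the table left of the cabinet; origin: centre of its underside.
Mind the look-alikes: they are no part of the job. There is more than one size of the heel_cup; the one meant has the size given above.

How it is judged:
By the outcome, as a careful person would: the job done as asked, in the order asked, and still so for the second after the job is handed in, with the robot touching nothing.
It also fails if it takes over 64 s, if anything falls off the work surface, if the arm or the gripper's body presses on something with over 40 N, if the wrist force passes 120 N, or if a joint passes its speed limit or range.

### The arm

A 6-joint arm with a two-finger parallel gripper is mounted at the origin on the work surface. World frame = base frame: x ahead of the robot, y to its left, z up, the work surface at z = 0. Lengths are in m, angles in degrees, forces in N, time in s.
With the tool pointing down it reaches from about 0.375 to 0.9 m from the base axis. Payload 3.1 kg.
Tool frame: the origin (TCP) lies at the very end of the fingers, on their centre line; the grasp point (between the pads) lies 19 mm behind it (bot.tcp_to_grasp is the distance from the TCP to the grasp point, in m); z points along the fingers, y is the line along which they close (so a half turn about z gives the same grasp; the last joint's range is limited). The gripper opens to 87 mm and grips with 3 to 60 N. Pads are 19 mm wide; open, the fingers measure 117 mm over their backs; the gripper's body (75 mm by 190 mm) begins 51 mm behind the grasp point.
Start: joints at [-80.988, 30.224, 82.088, -0, 67.689, -10.227], TCP at [0.206, -0.59, 0.19] pointing down, gripper open.
Joint ranges: [-176.69, 176.69], [-43.24, 126.21], [12.49, 139.97], [-82, 262], [0, 151.66], [-163.58, 163.58]. Speed limits (degrees/s): [159.86, 159.86, 180, 180, 180, 180].

### API

Orientations are given as a 3x3 rotation matrix whose columns are the frame's x, y, z axes.
In Python, from rig import telemetry, capture, camera_info, job, bot gives the robot as it stands. The module is installed in compiled form; this text tells all that it offers.
- The arm moves only by the tool carry_out, never from a script. Its argument "deltas" is a list that holds one entry, the list of rows, each a list of 7 numbers: the shift along the tool's x, y, z scaled (see below), then the turn, a rotation vector about the tool's x, y, z scaled (see below), then the closure, from -1 (fully open) to 1 (shut). In form: [[[dx, dy, dz, ax, ay, az, claw], ...]]. A call has exactly 10 rows; each row is the pose to reach, as a shift and turn from the pose commanded when the call began, along the tool's axes at that moment, turning the shorter way round; what a row does not reach only later rows make up. The controller multiplies each number of a shift by 15 cm and each number of a turn by 360 degrees. A row lasts 1/12 s, in which the tool goes at most 41.7 mm and 7.16 degrees, less where a joint would pass 70% of its speed; a pose out of reach is approached as far as the arm can. A call with a number of a shift or a turn outside -1 to 1 is refused whole. A call with a gripper value outside its range is refused whole. The fingers move at their own pace and stop on an object; the grip force is fixed at half the most. Time passes only in rows, so rows that repeat a pose let the fingers close, or fill a call up. It gives the time, the measured TCP pose, the force, the opening and the grip force at its end, in the units of the state.
- telemetry.read_state(): the state, without advancing time (a new reading comes with each control period).
- capture(name): name is "scene" or "top" or "wrist"; returns the picture (384x512x3 uint8, red, green, blue); there is no depth.
- camera_info(name): a dict with "mtx" (3x3 intrinsics, pixels), "cam_to_world" (4x4, takes a point from camera to world coordinates); the wrist camera has in their place "T_tool_cam" (4x4, takes a point from camera to tool coordinates, whose origin is the TCP and whose axes are the flange's). Camera axes: x right, y down, z forward; pixel columns grow to the right and rows downward; lengths in m; the calibration is good to about 2 mm. A picture is of the moment at which its call begins: read the wrist's pose just before it. camera_info takes no time and is no camera call.
- job.hand_in(): hands the job in; it is judged then, once.
The state is a dict: "time_s": time; "joint_positions": joint angles; "qvel": joint speeds; "tau": joint torques, N m; "position": TCP position; "tcp_rot": TCP orientation; "force": force on the tool from outside, world axes, zero at the start; "moment": the same for the moment, N m; "opening": opening from 0.0 (shut) to 1.0 (fully open); "grasp_force": force on a finger pad.
Only numpy, scipy, OpenCV 4.12 (cv2) and the standard library are available. Lean on these libraries where they do the work, as an engineer would, in place of code of your own. Each camera call takes 0.05 s, during which the arm holds its last target. There are 200 camera calls.

## Working session

There is one attempt and no reset: what is moved stays moved. The work goes in short steps, Python scripts to look and compute and a tool call to move; the robot and the scene stay as the last step left them, time stands still between calls to the robot, and variables do not carry over. Pictures are saved under pics/ and viewed, at most 10 in all, crops included, and the job is handed in when it is done.

Besides the shell and the picture viewer there is one more tool, called after ">>>" by a JSON object that holds its "fn" and its "kwargs". carry_out: Moves the arm, as the interface text tells. Its arguments: {"type":"object","properties":{"deltas":{"type":"array","items":{"type":"array","items":{"type":"array","items":{"type":"number"}}}}},"required":["deltas"]}

```bash
mkdir -p pics; python3 - <<'E'
from rig import *
import cv2,numpy as np
np.set_printoptions(precision=4,suppress=True)
for n in ["scene","top"]:
    im=capture(n); cv2.imwrite(f"pics/{n}0.png",cv2.resize(im[:,:,::-1],(800,600),interpolation=cv2.INTER_CUBIC))
    i=camera_info(n); print(n,i["mtx"],i["cam_to_world"])
print(camera_info("wrist"))
s=telemetry.read_state(); print(s["time_s"],s["position"],s["tcp_rot"])
E
```

```text
scene [[418.0348   0.     257.8432]
 [  0.     418.0348 193.2275]
 [  0.       0.       1.    ]] [[-0.7315  0.3861 -0.562   1.3225]
 [ 0.6819  0.4098 -0.6059  0.8574]
 [-0.0037 -0.8264 -0.563   0.931 ]
 [ 0.      0.      0.      1.    ]]
top [[432.0883   0.     254.3851]
 [  0.     432.0883 192.8521]
 [  0.       0.       1.    ]] [[ 0.0201 -0.9972  0.0727  0.4621]
 [-0.9996 -0.0216 -0.02    0.0321]
 [ 0.0215 -0.0722 -0.9972  1.3149]
 [ 0.      0.      0.      1.    ]]
{'mtx': array([[322.9979,   0.    , 256.3617],
       [  0.    , 322.9979, 194.3534],
       [  0.    ,   0.    ,   1.    ]]), 'T_tool_cam': array([[-0.0014, -0.9666, -0.2564,  0.0698],
       [ 1.    , -0.0013, -0.0005,  0.0015],
       [ 0.0002, -0.2564,  0.9666, -0.1953],
       [ 0.    ,  0.    ,  0.    ,  1.    ]])}
0.1 [ 0.2059 -0.5894  0.1891] [[ 0.9442  0.3295 -0.0003]
 [ 0.3295 -0.9442  0.0019]
 [ 0.0003 -0.0019 -1.    ]]
```

View pics/scene0.png

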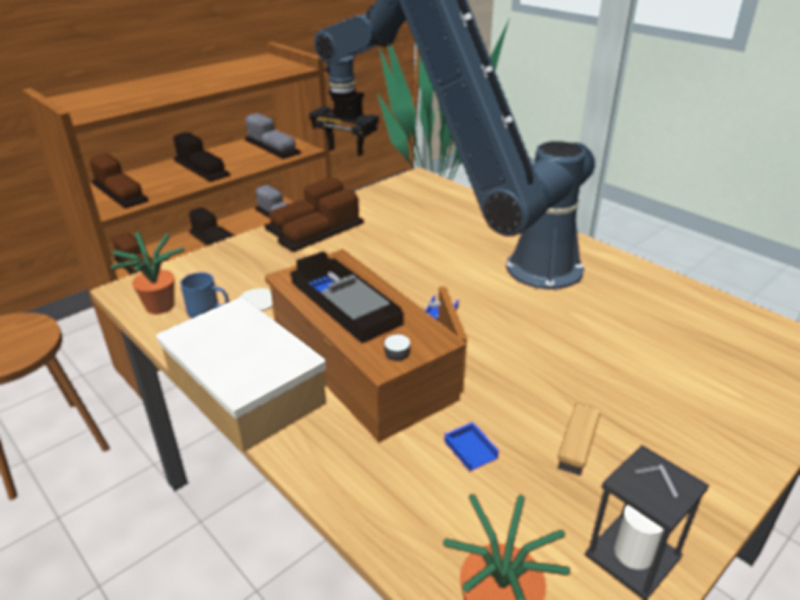

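View pics/top0.png

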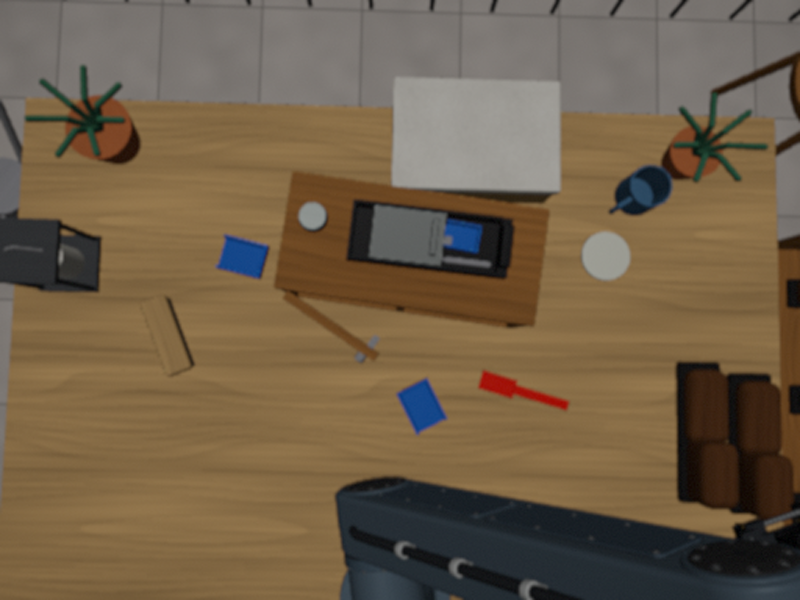

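The scene view shows the tray on the cabinet (block at about (312,268), rib about (345,283)) and the door ajar at right. The top view shows the end block near (505,246), the rib near (437,238), the tray's left end near x=352, and the door running from (287,295) to (377,355), with its knob near (362,355).

```bash
cat > h.py <<'E'
from rig import *
import cv2,numpy as np
np.set_printoptions(precision=4,suppress=True)
def ray(K,T,p):
    d=T[:3,:3]@np.linalg.solve(K,[p[0],p[1],1.]); return T[:3,3],d
def onz(K,T,p,z):
    c,d=ray(K,T,p); return c+d*(z-c[2])/d[2]
def tri(obs):
    A=0;b=0
    for K,T,p in obs:
        c,d=ray(K,T,p); d/=np.linalg.norm(d); M=np.eye(3)-np.outer(d,d); A=A+M; b=b+M@c
    return np.linalg.solve(A,b)
def cam(n): i=camera_info(n); return i["mtx"],i["cam_to_world"]
def wcam(pos,R):
    T=np.eye(4);T[:3,:3]=R;T[:3,3]=pos; i=camera_info("wrist"); return i["mtx"],T@i["T_tool_cam"]
def crop(im,x0,y0,x1,y1,f,name):
    cv2.imwrite(name,cv2.resize(im[y0:y1,x0:x1,::-1],None,fx=f,fy=f,interpolation=cv2.INTER_CUBIC))
E
python3 - <<'E'
from h import *
K,T=cam("top")
P={'blockR_top':(513,222,.224),'blockR_bot':(507,277,.224),'trayL_top':(356,202,.2),'trayL_bot':(348,262,.2),'rib_t':(440,215,.224),'rib_b':(434,262,.224),'hinge':(287,293,.165),'edge':(378,355,.165),'cabBL':(292,173,.17),'cabBR':(549,209,.17),'cabFL':(275,288,.17),'cabFR':(534,325,.17),'box':(393,190,.1)}
for k,(u,v,z) in P.items(): print(k,onz(K,T,(u/1.5625,v/1.5625),z))
a=capture("top");b=capture("scene")
crop(a,215,120,345,220,6,"pics/top1.png")
crop(b,170,150,310,250,5.7,"pics/scene1.png")
E
```

```text
blockR_top [ 0.6762 -0.1766  0.224 ]
blockR_bot [ 0.5853 -0.1675  0.224 ]
trayL_top [0.7083 0.0825 0.2   ]
trayL_bot [0.607  0.0933 0.2   ]
rib_t [ 0.6849 -0.0565  0.224 ]
rib_b [ 0.6071 -0.0479  0.224 ]
hinge [0.5561 0.1976 0.165 ]
edge [0.4539 0.0403 0.165 ]
cabBL [0.7627 0.1949 0.17  ]
cabBR [ 0.711  -0.2491  0.17  ]
cabFL [0.5637 0.2175 0.17  ]
cabFR [ 0.5102 -0.2242  0.17  ]
box [0.7543 0.0201 0.1   ]
```

View pics/top1.png

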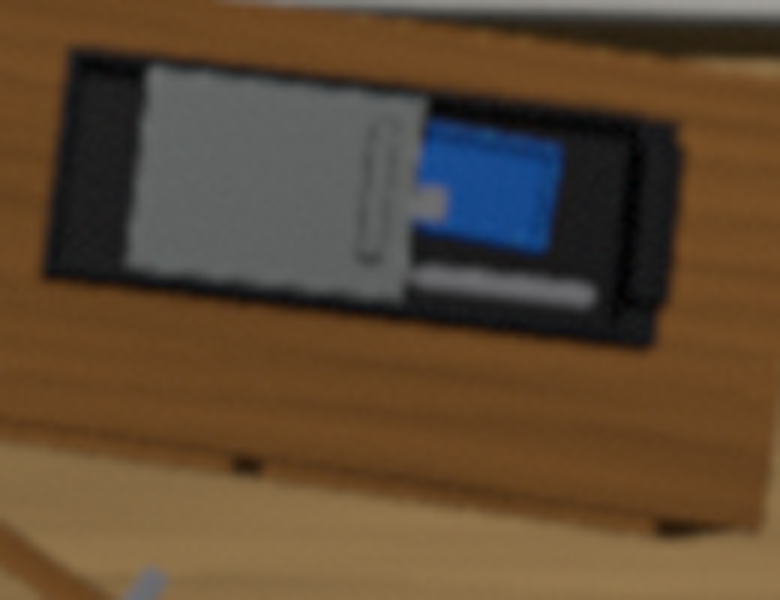

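View pics/scene1.png

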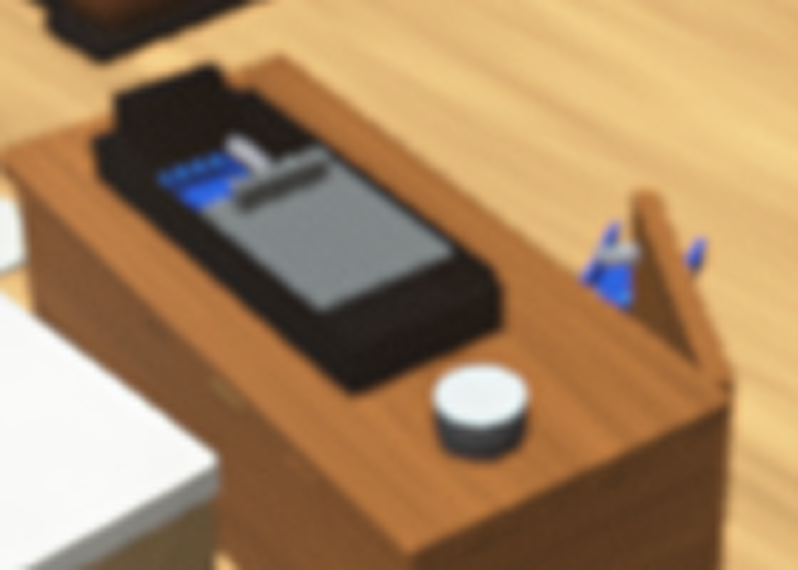

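The top crop shows the rib spanning (357–400, 118–265) and the block outer face from (680,130) to (660,308). The tray's +y rim corners are (73,50) and (45,277). In the scene crop the rib runs from (240,205) to (325,165), and the block's top edge from (117,97) to (215,68).

```bash
python3 - <<'E'
from h import *
K,T=cam("top")
c=lambda u,v:(u/6+215,v/6+120)
g={}
for k,(u,v,z) in {'bo1':(682,135,.224),'bo2':(661,308,.224),'rf1':(370,120,.224),'rf2':(357,262,.224),'rn1':(400,120,.224),'rn2':(383,262,.224),'tl1':(73,50,.2),'tl2':(45,277,.2),'tr2':(653,346,.2)}.items():
    g[k]=onz(K,T,c(u,v),z); print(k,g[k])
ax=g['tr2']-g['tl2']; ax/=np.linalg.norm(ax); print("ax -y",ax,np.degrees(np.arctan2(ax[0],-ax[1])))
print("len",np.linalg.norm(g['tr2']-g['tl2']))
bo=(g['bo1']+g['bo2'])/2; rf=(g['rf1']+g['rf2'])/2; rn=(g['rn1']+g['rn2'])/2
print(bo,rf,rn,(bo-rf)@ax,(bo-rn)@ax)
# triangulate
S=cam("scene"); s=lambda u,v:(u/5.7+170,v/5.7+150)
print("ribcentre tri",tri([(K,T,c(378,191)),(*S,s(283,180))]))
print("blockmid top",tri([(K,T,c(660,218)),(*S,s(163,82))]))
s=telemetry.read_state();p=s["position"];R=s["tcp_rot"]
# desired: tool y along tray y axis
yaw=np.array([ax[0],ax[1],0]); 
x=np.array([-ax[1],ax[0],0.]);  # ~+x world
Rd=np.column_stack([x,np.cross([0,0,-1.],x),[0,0,-1.]]); print(Rd)
from scipy.spatial.transform import Rotation as Ro
mid=(rf+bo)/2
tgt=np.array([mid[0]-.05*x[0],mid[1]-.05*x[1],.36]); print("tgt",tgt)
print("shift/0.15",R.T@(tgt-p)/.15,"turn/360",Ro.from_matrix(R.T@Rd).as_rotvec()/2/np.pi)
E
```

```text
bo1 [ 0.6751 -0.1775  0.224 ]
bo2 [ 0.6005 -0.1691  0.224 ]
rf1 [ 0.6783 -0.044   0.224 ]
rf2 [ 0.6172 -0.0394  0.224 ]
rn1 [ 0.6787 -0.0568  0.224 ]
rn2 [ 0.6175 -0.0505  0.224 ]
tl1 [0.7108 0.0843 0.2   ]
tl2 [0.611 0.094 0.2  ]
tr2 [ 0.5869 -0.1702  0.2   ]
ax -y [-0.0908 -0.9959  0.    ] -5.208175538189518
len 0.26523809108213176
[ 0.6378 -0.1733  0.224 ] [ 0.6478 -0.0417  0.224 ] [ 0.6481 -0.0536  0.224 ] 0.13195941133390837 0.12010718070172145
ribcentre tri [ 0.6493 -0.0482  0.2124]
blockmid top [ 0.6403 -0.1695  0.2202]
[[ 0.9959 -0.0908  0.    ]
 [-0.0908 -0.9959  0.    ]
 [ 0.     -0.     -1.    ]]
tgt [ 0.593 -0.103  0.36 ]
shift/0.15 [ 3.506  -2.2142 -1.1341] turn/360 [-0.0002  0.      0.0679]
```

>>> {"fn": "carry_out", "kwargs": {"deltas": [[[0.1,-0.1,-0.25,0,0,0,-1],[0.2,-0.15,-0.5,0,0,0,-1],[0.35,-0.2,-0.7,0,0,0,-1],[0.5,-0.3,-0.9,0,0,0,-1],[0.65,-0.4,-1,0,0,0,-1],[0.8,-0.5,-1,0,0,0,-1],[0.9,-0.6,-1,0,0,0,-1],[0.98,-0.65,-1,0,0,0,-1],[0.98,-0.65,-1,0,0,0,-1],[0.98,-0.65,-1,0,0,0,-1]]]}}

```text
time_s: 1.03
position: [0.3128, -0.4497, 0.3398]
tcp_rot: [[0.944, 0.331, -0.001], [0.331, -0.944, -0.001], [-0.001, 0.0, -1.0]]
force: [-0.1, -1.0, 0.4]
opening: 1.003
grasp_force: 0.0
```

>>> {"fn": "carry_out", "kwargs": {"deltas": [[[0.15,-0.1,0,0,0,0,-1],[0.3,-0.2,0,0,0,0,-1],[0.45,-0.3,0,0,0,0,-1],[0.6,-0.4,0,0,0,0,-1],[0.75,-0.5,0,0,0,0,-1],[0.9,-0.6,0,0,0,0,-1],[0.98,-0.65,0,0,0,0,-1],[0.98,-0.65,0,0,0,0,-1],[0.98,-0.65,0,0,0,0,-1],[0.98,-0.65,0,0,0,0,-1]]]}}

```text
time_s: 1.87
position: [0.4188, -0.3107, 0.3396]
tcp_rot: [[0.945, 0.328, -0.001], [0.328, -0.945, -0.001], [-0.001, 0.0, -1.0]]
force: [-0.5, -0.4, 1.1]
opening: 0.998
grasp_force: 0.0
```

>>> {"fn": "carry_out", "kwargs": {"deltas": [[[0.15,-0.1,0,0,0,0,-1],[0.3,-0.2,0,0,0,0,-1],[0.45,-0.3,0,0,0,0,-1],[0.6,-0.4,0,0,0,0,-1],[0.75,-0.5,0,0,0,0,-1],[0.9,-0.6,0,0,0,0,-1],[0.98,-0.65,0,0,0,0,-1],[0.98,-0.65,0,0,0,0,-1],[0.98,-0.65,0,0,0,0,-1],[0.98,-0.65,0,0,0,0,-1]]]}}

```text
time_s: 2.7
position: [0.5254, -0.1702, 0.3397]
tcp_rot: [[0.945, 0.328, -0.001], [0.328, -0.945, -0.001], [-0.001, 0.0, -1.0]]
force: [0.6, -0.1, -0.1]
opening: 1.0
grasp_force: 0.0
```

>>> {"fn": "carry_out", "kwargs": {"deltas": [[[0.1,-0.1,-0.03,0,0,0.012,-1],[0.2,-0.2,-0.07,0,0,0.025,-1],[0.3,-0.27,-0.13,0,0,0.038,-1],[0.4,-0.27,-0.13,0,0,0.05,-1],[0.5,-0.27,-0.13,0,0,0.06,-1],[0.57,-0.27,-0.13,0,0,0.068,-1],[0.57,-0.27,-0.13,0,0,0.068,-1],[0.57,-0.27,-0.13,0,0,0.068,-1],[0.57,-0.27,-0.13,0,0,0.068,-1],[0.57,-0.27,-0.13,0,0,0.068,-1]]]}}

```text
time_s: 3.53
position: [0.5925, -0.1031, 0.3595]
tcp_rot: [[0.996, -0.092, -0.001], [-0.092, -0.996, -0.0], [-0.001, 0.0, -1.0]]
force: [-0.9, -0.8, 0.3]
opening: 0.999
grasp_force: 0.0
```

```bash
python3 - <<'E'
from h import *
s=telemetry.read_state(); print(s["time_s"],s["position"],s["tcp_rot"],s["joint_positions"],s["force"])
np.savez("w1.npz",p=s["position"],R=s["tcp_rot"])
im=capture("wrist"); cv2.imwrite("pics/w1.png",cv2.resize(im[:,:,::-1],(800,600),interpolation=cv2.INTER_CUBIC))
E
```

```text
3.5333 [ 0.5925 -0.1031  0.3595] [[ 0.9958 -0.092  -0.0006]
 [-0.092  -0.9958 -0.0001]
 [-0.0006  0.0002 -1.    ]] [-20.4954  20.2881  71.78    -0.0189  87.9599  74.7844] [-0.8732 -0.8088  0.3294]
```

View pics/w1.png

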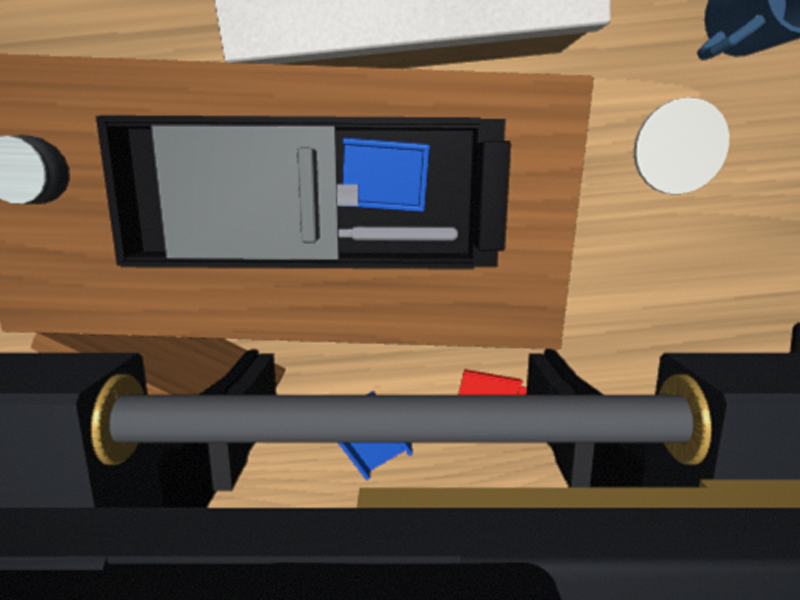

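The wrist view shows the rib's top face at about (298–313,148) to (303–319,243) and the block top's outer edge from (510,142) to (504,250). The tray rim runs from (98,117) to (505,121), so the tool is nearly aligned with the tray.

```bash
python3 - <<'E'
from h import *
w=np.load("w1.npz"); W=wcam(w["p"],w["R"]); R=w["R"];p=w["p"]
c=lambda u,v:(u/1.5625,v/1.5625)
for k,(u,v,z) in {'bo1':(510,142,.224),'bo2':(504,250,.224),'rf1':(298,148,.224),'rf2':(303,243,.224),'rn1':(313,148,.224),'rn2':(319,243,.224),'tl1':(98,117,.2),'tl2':(118,265,.2),'tr1':(505,121,.2),'tr2':(497,266,.2)}.items():
    q=onz(*W,c(u,v),z); print(k,q,"tool",R.T@(q-p))
K,T=cam("top");t=lambda u,v:(u/6+215,v/6+120);S=cam("scene"); s=lambda u,v:(u/5.7+170,v/5.7+150)
print("block top mid",tri([(*W,c(494,196)),(K,T,t(660,218)),(*S,s(163,82))]))
print("rib",tri([(*W,c(308.5,195)),(K,T,t(378,191)),(*S,s(283,176))]))
print("trayL1",tri([(*W,c(98,117)),(K,T,t(73,50))]),tri([(*W,c(118,265)),(K,T,t(45,277)),]))
E
```

```text
bo1 [ 0.6727 -0.1806  0.224 ] tool [0.0872 0.0698 0.1355]
bo2 [ 0.6051 -0.1741  0.224 ] tool [0.0192 0.0695 0.1355]
rf1 [ 0.6816 -0.0482  0.224 ] tool [ 0.0838 -0.0629  0.1354]
rf2 [ 0.6221 -0.0428  0.224 ] tool [ 0.024  -0.0628  0.1355]
rn1 [ 0.6807 -0.0575  0.224 ] tool [ 0.0837 -0.0535  0.1354]
rn2 [ 0.6211 -0.0532  0.224 ] tool [ 0.024  -0.0523  0.1355]
tl1 [0.7148 0.0854 0.2   ] tool [ 0.1045 -0.199   0.1594]
tl2 [0.6159 0.0958 0.2   ] tool [ 0.0051 -0.2002  0.1595]
tr1 [ 0.6871 -0.1828  0.2   ] tool [0.1017 0.0707 0.1595]
tr2 [ 0.5899 -0.1732  0.2   ] tool [0.004  0.07   0.1595]
block top mid [ 0.6403 -0.1696  0.2202]
rib [ 0.6501 -0.0484  0.2147]
trayL1 [0.7127 0.0846 0.2005] [0.6135 0.0952 0.1987]
```

>>> {"fn": "carry_out", "kwargs": {"deltas": [[[0.1,-0.2,0,0,0,0,1],[0.2,-0.4,0,0,0,0,1],[0.357,-0.58,0,0,0,0,1],[0.357,-0.58,0.2,0,0,0,1],[0.357,-0.58,0.4,0,0,0,1],[0.357,-0.58,0.6,0,0,0,1],[0.357,-0.58,0.75,0,0,0,1],[0.357,-0.58,0.85,0,0,0,1],[0.357,-0.58,0.85,0,0,0,1],[0.357,-0.58,0.85,0,0,0,1]]]}}

```text
time_s: 4.42
position: [0.654, -0.0207, 0.2315]
tcp_rot: [[0.996, -0.091, -0.002], [-0.091, -0.996, 0.0], [-0.002, -0.0, -1.0]]
force: [0.5, 0.6, 0.1]
opening: 0.326
grasp_force: 0.0
```

```bash
python3 - <<'E'
from h import *
s=telemetry.read_state(); print(s["time_s"],s["position"],s["opening"],s["force"])
im=capture("wrist"); cv2.imwrite("pics/w2.png",cv2.resize(im[:,:,::-1],(800,600),interpolation=cv2.INTER_CUBIC))
E
```

```text
4.4167 [ 0.654  -0.0207  0.2315] 0.32632991333781985 [0.4588 0.5659 0.0897]
```

View pics/w2.png

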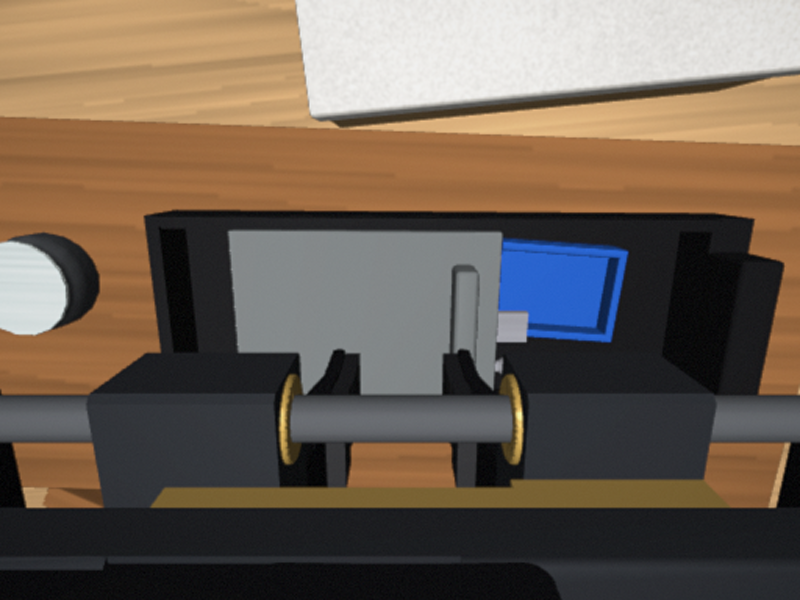

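The wrist view shows the fingers still closing, over the cover behind the rib (rib at (453–478,265)). The block is clear at (745,255).

>>> {"fn": "carry_out", "kwargs": {"deltas": [[[0,0,0,0,0,0,1],[0,0,0,0,0,0,1],[0,0,0,0,0,0,1],[0,0,0,0,0,0,1],[0,0,0,0,0,0,1],[0,0,0,0,0,0,1],[0,0,0.04,0,0,0,1],[0,0,0.08,0,0,0,1],[0,0,0.133,0,0,0,1],[0,0,0.133,0,0,0,1]]]}}

```text
time_s: 5.3
position: [0.653, -0.0201, 0.2093]
tcp_rot: [[0.996, -0.091, -0.005], [-0.091, -0.996, 0.001], [-0.005, -0.001, -1.0]]
force: [-0.2, -0.0, -0.0]
opening: 0.003
grasp_force: 0.0
```

>>> {"fn": "carry_out", "kwargs": {"deltas": [[[0,0.015,0,0,0,0,1],[0,0.03,0,0,0,0,1],[0,0.045,0,0,0,0,1],[0,0.06,0,0,0,0,1],[0,0.075,0,0,0,0,1],[0,0.09,0,0,0,0,1],[0,0.105,0,0,0,0,1],[0,0.12,0,0,0,0,1],[0,0.135,0,0,0,0,1],[0,0.15,0,0,0,0,1]]]}}

```text
time_s: 6.13
position: [0.6525, -0.0431, 0.212]
tcp_rot: [[0.996, -0.091, 0.0], [-0.091, -0.996, -0.0], [0.0, 0.0, -1.0]]
force: [-0.1, 0.4, 0.2]
opening: 0.005
grasp_force: 0.0
```

```bash
python3 - <<'E'
from h import *
s=telemetry.read_state(); print(s["time_s"],s["position"],s["opening"],s["force"])
im=capture("wrist"); cv2.imwrite("pics/w3.png",cv2.resize(im[:,:,::-1],(800,600),interpolation=cv2.INTER_CUBIC))
np.savez("w3.npz",p=s["position"],R=s["tcp_rot"])
E
```

```text
6.1333 [ 0.6525 -0.0431  0.212 ] 0.005254294748950286 [-0.1491  0.4421  0.1979]
```

View pics/w3.png

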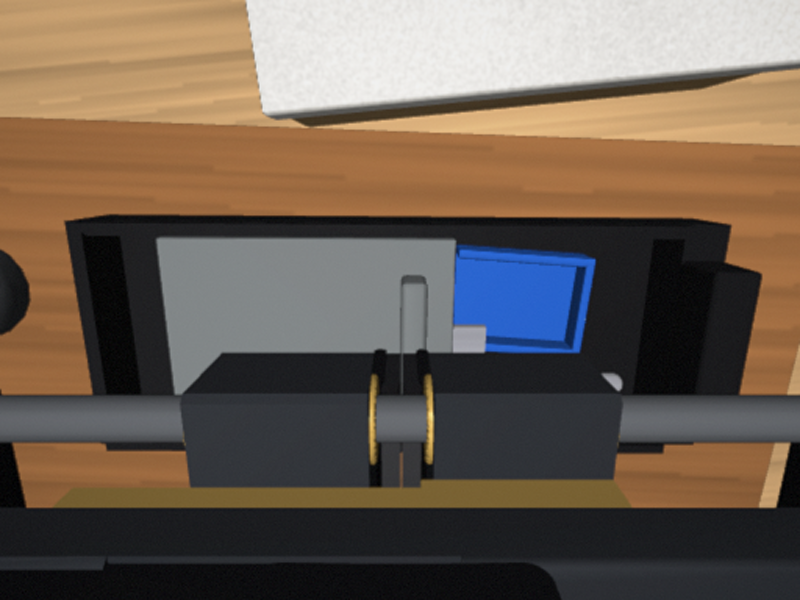

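The rib is at (401–427,282). The closed fingers are hidden behind their housings, with tips near column 400.

```bash
python3 - <<'E'
from h import *
w=np.load("w3.npz"); W=wcam(w["p"],w["R"]); R=w["R"];p=w["p"]
c=lambda u,v:(u/1.5625,v/1.5625)
for k,(u,v,z) in {'rf':(401,282,.224),'rn':(427,282,.224),'bo':(760,273,.224),'bi':(713,265,.224),'covR':(455,240,.206),'covL':(158,240,.206),'tl':(67,221,.2),'tr':(729,226,.2)}.items():
    q=onz(*W,c(u,v),z); print(k,q,"tool",R.T@(q-p))
E
```

```text
rf [ 0.6824 -0.0474  0.224 ] tool [ 0.0302  0.0015 -0.012 ]
rn [ 0.6815 -0.057   0.224 ] tool [ 0.0302  0.0112 -0.012 ]
bo [ 0.6735 -0.1799  0.224 ] tool [ 0.0334  0.1343 -0.012 ]
bi [ 0.6781 -0.1624  0.224 ] tool [ 0.0364  0.1165 -0.012 ]
covR [ 0.6936 -0.0701  0.206 ] tool [0.0433 0.0231 0.006 ]
covL [0.7046 0.048  0.206 ] tool [ 0.0435 -0.0955  0.006 ]
tl [0.7151 0.0863 0.2   ] tool [ 0.0505 -0.1345  0.012 ]
tr [ 0.688  -0.1824  0.2   ] tool [0.0481 0.1355 0.012 ]
```

```bash
python3 - <<'E'
from h import *
b=capture("scene"); crop(b,165,120,285,210,6.6,"pics/scene2.png")
K,T=cam("scene"); s=telemetry.read_state()
q=np.linalg.inv(T)@np.append(s["position"],1); u=K@q[:3]; u=u[:2]/u[2]; print("tcp in crop",(u-[165,120])*6.6)
E
```

```text
tcp in crop [360.4091 413.4868]
```

View pics/scene2.png

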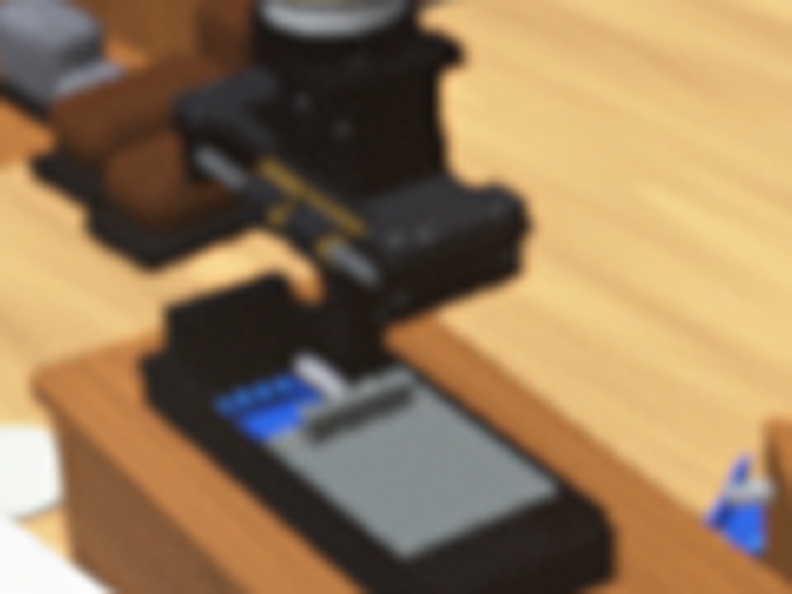

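The scene crop shows the closed fingers ending near (352,372), while the reported TCP projects to (360,413), so the visible tips sit about 20 mm higher. The rib at (360,408) has not moved. I'll check the `bot` data.

```bash
python3 - <<'E'
from h import *
for a in dir(bot):
    if a[0]!='_': print(a,getattr(bot,a) if not callable(getattr(bot,a)) else '()')
b=capture("scene")[120:210,165:285]
g=cv2.cvtColor(b,cv2.COLOR_RGB2GRAY)
# columns through finger: crop(340..380)/6.6
for r in range(40,70): print(r, r*6.6//1, g[r,48:64])
E
```

```text
PlanningError ()
tcp_to_grasp 0.0187
40 264.0 [ 60  50  53  60  77  94 100  90  69  46  35  33  35  31  29  30]
41 270.0 [72 41 35 39 50 69 86 93 78 52 33 28 29 30 29 28]
42 277.0 [81 42 30 31 30 41 57 71 67 50 32 29 28 28 28 27]
43 283.0 [87 47 32 30 28 28 34 46 49 42 32 29 33 31 30 29]
44 290.0 [82 48 32 29 28 26 25 28 33 32 31 35 40 39 35 28]
45 297.0 [62 41 32 31 29 26 26 26 27 29 30 36 41 40 33 27]
46 303.0 [41 33 32 32 29 30 25 26 28 30 31 33 34 31 29 31]
47 310.0 [32 33 33 32 29 28 27 26 29 33 31 29 31 34 42 56]
48 316.0 [29 30 33 34 29 27 26 27 28 32 36 42 51 61 77 95]
49 323.0 [ 28  32  33  32  30  28  27  25  28  31  49  71  87  98 114 124]
50 330.0 [ 29  31  33  33  30  27  26  27  26  38  66  98 116 124 130 135]
51 336.0 [ 29  31  32  32  30  26  26  27  27  41  73 105 122 128 130 131]
52 343.0 [ 29  30  31  32  31  27  29  26  26  36  61  91 111 122 126 129]
53 349.0 [ 42  31  30  31  30  27  28  28  27  29  40  61  82 103 118 125]
54 356.0 [ 84  54  37  32  30  27  27  27  27  27  31  42  58  79 100 115]
55 363.0 [141 102  62  38  29  27  27  28  29  36  45  58  69  73 
[... 358 characters left out ...]
  66  64  65  74 100 125]
61 402.0 [121 121 122 114  99  87  78  70  66  64  65  70  81  95 115 131]
62 409.0 [115 105  90  81  73  66  63  65  70  77  83  93 108 123 131 136]
63 415.0 [ 89  76  69  66  64  65  69  80  94 104 112 121 132 136 139 139]
64 422.0 [ 68  63  65  72  77  82  92 107 122 130 133 136 139 140 139 139]
65 429.0 [ 66  68  79  94 106 111 121 131 137 140 140 139 139 139 139 139]
66 435.0 [ 82  93 108 121 131 132 136 140 141 140 140 139 139 139 138 139]
67 442.0 [112 121 131 137 139 141 140 139 138 139 139 140 138 138 139 140]
68 448.0 [133 137 139 140 139 140 140 139 139 138 139 139 138 138 139 139]
69 455.0 [140 139 140 140 138 140 140 138 139 140 138 138 139 139 139 138]
```

```bash
python3 - <<'E'
from h import *
w=np.load("w3.npz"); W=wcam(w["p"],w["R"]); S=cam("scene")
for v in (345,350,354):
  for u2 in (217.5,219.5):
    q=tri([(*W,(401/1.5625,v/1.5625)),(*S,(u2,176.7))]); print(v,u2,q,w["R"].T@(q-w["p"]))
s=telemetry.read_state(); print(s["position"],s["tcp_rot"])
E
```

```text
345 217.5 [ 0.6602 -0.0448  0.2359] [ 0.0078  0.001  -0.0239]
345 219.5 [ 0.6566 -0.0435  0.2335] [ 0.0041  0.0001 -0.0215]
350 217.5 [ 0.6591 -0.0449  0.2358] [ 0.0067  0.0012 -0.0237]
350 219.5 [ 0.6554 -0.0437  0.2333] [ 0.003   0.0004 -0.0213]
354 217.5 [ 0.6582 -0.0451  0.2357] [ 0.0058  0.0014 -0.0237]
354 219.5 [ 0.6545 -0.0439  0.2332] [ 0.002   0.0006 -0.0211]
[ 0.6525 -0.043   0.212 ] [[ 0.9958 -0.0917 -0.    ]
 [-0.0917 -0.9958  0.0001]
 [-0.     -0.0001 -1.    ]]
```

The visible tips lie about 22–24 mm above the reported TCP, which explains why the rib wasn't touched. I'll back off and go lower carefully, watching the force.

>>> {"fn": "carry_out", "kwargs": {"deltas": [[[0,-0.05,0,0,0,0,1],[0,-0.1,0,0,0,0,1],[0,-0.15,0,0,0,0,1],[0,-0.15,0,0,0,0,1],[0,-0.15,0.03,0,0,0,1],[0,-0.15,0.06,0,0,0,1],[0,-0.15,0.09,0,0,0,1],[0,-0.15,0.12,0,0,0,1],[0,-0.15,0.12,0,0,0,1],[0,-0.15,0.12,0,0,0,1]]]}}

```text
time_s: 7.12
position: [0.6542, -0.0206, 0.1933]
tcp_rot: [[0.996, -0.092, -0.001], [-0.092, -0.996, 0.0], [-0.001, -0.0, -1.0]]
force: [-0.7, 0.2, -0.2]
opening: 0.002
grasp_force: 0.0
```

>>> {"fn": "carry_out", "kwargs": {"deltas": [[[0,0,0.006,0,0,0,1],[0,0,0.012,0,0,0,1],[0,0,0.018,0,0,0,1],[0,0,0.024,0,0,0,1],[0,0,0.024,0,0,0,1],[0,0,0.024,0,0,0,1],[0,0,0.024,0,0,0,1],[0,0,0.024,0,0,0,1],[0,0,0.024,0,0,0,1],[0,0,0.024,0,0,0,1]]]}}

```text
time_s: 7.95
position: [0.6546, -0.0204, 0.1904]
tcp_rot: [[0.996, -0.091, -0.0], [-0.091, -0.996, -0.0], [-0.0, 0.0, -1.0]]
force: [-1.2, -0.1, -0.0]
opening: 0.001
grasp_force: 0.0
```

>>> {"fn": "carry_out", "kwargs": {"deltas": [[[0,0.02,0,0,0,0,1],[0,0.04,0,0,0,0,1],[0,0.06,0,0,0,0,1],[0,0.08,0,0,0,0,1],[0,0.1,0,0,0,0,1],[0,0.12,0,0,0,0,1],[0,0.14,0,0,0,0,1],[0,0.16,0,0,0,0,1],[0,0.18,0,0,0,0,1],[0,0.2,0,0,0,0,1]]]}}

```text
time_s: 8.78
position: [0.6517, -0.0505, 0.1904]
tcp_rot: [[0.996, -0.091, -0.0], [-0.091, -0.996, 0.0], [-0.0, -0.0, -1.0]]
force: [-0.2, 1.0, 0.3]
opening: 0.003
grasp_force: 0.3
```

```bash
python3 - <<'E'
from h import *
s=telemetry.read_state(); print(s["time_s"],s["position"],s["force"])
np.savez("w4.npz",p=s["position"],R=s["tcp_rot"])
im=capture("wrist"); cv2.imwrite("pics/w4.png",cv2.resize(im[:,:,::-1],(800,600),interpolation=cv2.INTER_CUBIC))
g=cv2.cvtColor(im,cv2.COLOR_RGB2GRAY)
for r in (170,190,205): print(r,g[r,225:310])
E
```

```text
8.7833 [ 0.6517 -0.0505  0.1904] [-0.2075  1.0412  0.3231]
170 [133 133 134 134 133 133 134 132 133 133 133 134 133 134 134 134 134 134
 133 134 132 133 133 134 133 134 132 132 132 133 132 133 133 133 133 132
 134 133 132 132 134 134 134 133 133 134 132 133 132 132 133 133 133 133
 134 133 133 134 133 133 133 134 133 133 134 133 134 133 134 133 133 134
 133 133 133 133 132 132 134 133 133 132 133 132 132]
190 [133 133 134 134 134 133 134 133 132 134 133 133 132 133 133 133 133 133
 133 132 134 134 133 135 134 132 133 134 134 133 133 133 133 133 134 133
 133 134 132 133 133 133 133 134 133 134 131 104  53  61  74  83  96  98
  99  99 100  99  98  98 100  97  97  97  96  83  87 126 133 132 131 133
 132 132 132 134 133 132 132 133 132 133 131 132 123]
205 [133 133 132 134 133 133 133 134 133 134 133 134 132 133 134 133 133 134
 133 132 133 134 135 133 133 133 133 133 134 133 133 133 133 133 132 133
 132 132 133 134 134 133 133 133 133 135 129  85  55  85 118 125 133 137
 135 137 134 133 132 132 132 133 132 130 128 114  97  92 131 134 132 131
 133 132 132 132 131 133 132 131 131 133 133 131 111]
```

Contact confirmed: about 1 N, and the rib moved about 15 mm. I'll keep pushing slowly.

>>> {"fn": "carry_out", "kwargs": {"deltas": [[[0,0.016,0,0,0,0,1],[0,0.032,0,0,0,0,1],[0,0.048,0,0,0,0,1],[0,0.064,0,0,0,0,1],[0,0.08,0,0,0,0,1],[0,0.096,0,0,0,0,1],[0,0.112,0,0,0,0,1],[0,0.128,0,0,0,0,1],[0,0.144,0,0,0,0,1],[0,0.16,0,0,0,0,1]]]}}

```text
time_s: 9.67
position: [0.6496, -0.0744, 0.1904]
tcp_rot: [[0.996, -0.091, -0.0], [-0.091, -0.996, 0.0], [-0.0, -0.0, -1.0]]
force: [0.7, 1.1, 0.2]
opening: 0.003
grasp_force: 0.3
```

>>> {"fn": "carry_out", "kwargs": {"deltas": [[[0,0.016,0,0,0,0,1],[0,0.032,0,0,0,0,1],[0,0.048,0,0,0,0,1],[0,0.064,0,0,0,0,1],[0,0.08,0,0,0,0,1],[0,0.096,0,0,0,0,1],[0,0.112,0,0,0,0,1],[0,0.128,0,0,0,0,1],[0,0.144,0,0,0,0,1],[0,0.15,0,0,0,0,1]]]}}

```text
time_s: 10.5
position: [0.6477, -0.0971, 0.1904]
tcp_rot: [[0.996, -0.092, 0.0], [-0.092, -0.996, -0.0], [0.0, 0.0, -1.0]]
force: [-0.2, 0.1, 0.4]
opening: 0.007
grasp_force: 0.3
```

>>> {"fn": "carry_out", "kwargs": {"deltas": [[[0,-0.03,0,0,0,0,1],[0,-0.06,-0.1,0,0,0,1],[0,-0.06,-0.2,0,0,0,0.5],[0,-0.06,-0.3,0,0,0,-1],[-0.1,0,-0.4,0,0,0,-1],[-0.2,0.05,-0.5,0,0,0,-1],[-0.3,0.05,-0.6,0,0,0,-1],[-0.36,0.05,-0.6,0,0,0,-1],[-0.36,0.05,-0.6,0,0,0,-1],[-0.36,0.05,-0.6,0,0,0,-1]]]}}

```text
time_s: 11.33
position: [0.593, -0.0988, 0.2799]
tcp_rot: [[0.996, -0.091, -0.0], [-0.091, -0.996, 0.0], [-0.0, -0.0, -1.0]]
force: [-0.1, -0.2, -0.1]
opening: 0.53
grasp_force: 0.0
```

```bash
python3 - <<'E'
from h import *
s=telemetry.read_state(); print(s["time_s"],s["position"],s["tcp_rot"],s["force"],s["opening"])
np.savez("w5.npz",p=s["position"],R=s["tcp_rot"])
im=capture("wrist"); cv2.imwrite("pics/w5.png",cv2.resize(im[:,:,::-1],(800,600),interpolation=cv2.INTER_CUBIC))
E
```

```text
11.3333 [ 0.593  -0.0988  0.2799] [[ 0.9958 -0.0912 -0.    ]
 [-0.0912 -0.9958  0.0002]
 [-0.     -0.0002 -1.    ]] [-0.113  -0.177  -0.0602] 0.5298861459359983
```

View pics/w5.png

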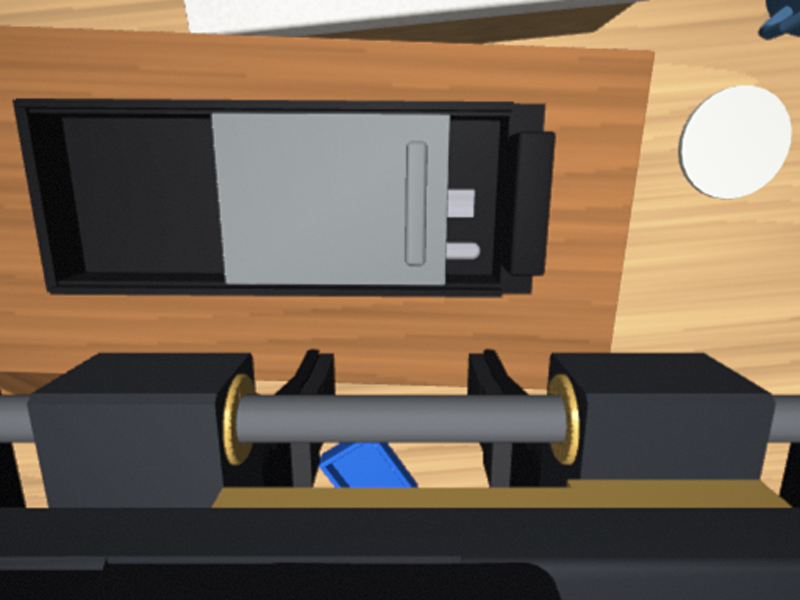

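The wrist view shows the cover moved, with the rib at (405–427, 142–265) and the block top's outer edge from (554,133) to (544,275). The tray's left rim corners are (15,100) and (49,293).

```bash
python3 - <<'E'
from h import *
w=np.load("w5.npz"); W=wcam(w["p"],w["R"]); R=w["R"];p=w["p"]
c=lambda u,v:(u/1.5625,v/1.5625)
for k,(u,v,z) in {'bo1':(554,133,.224),'bo2':(544,275,.224),'rf1':(406,143,.224),'rf2':(405,265,.224),'rn1':(426,143,.224),'tl1':(15,100,.2),'tl2':(49,293,.2),'tr1':(545,105,.2),'tr2':(531,293,.2)}.items():
    q=onz(*W,c(u,v),z); print(k,q,"tool",R.T@(q-p))
E
```

```text
bo1 [ 0.673  -0.1803  0.224 ] tool [0.0872 0.0739 0.0559]
bo2 [ 0.6049 -0.1743  0.224 ] tool [0.0188 0.0741 0.0559]
rf1 [ 0.675  -0.1103  0.224 ] tool [0.0828 0.004  0.0559]
rf2 [ 0.6165 -0.1045  0.224 ] tool [0.024  0.0036 0.0559]
rn1 [ 0.6741 -0.1198  0.224 ] tool [0.0827 0.0135 0.0559]
tl1 [0.7155 0.086  0.2   ] tool [ 0.1051 -0.1952  0.08  ]
tl2 [0.6147 0.0961 0.2   ] tool [ 0.0039 -0.1961  0.08  ]
tr1 [ 0.688 -0.183  0.2  ] tool [0.1024 0.0752 0.0799]
tr2 [ 0.5897 -0.1732  0.2   ] tool [0.0035 0.0745 0.0799]
```

>>> {"fn": "carry_out", "kwargs": {"deltas": [[[0.1,0.1,0,0,0,0,-1],[0.25,0.2,0,0,0,0,-1],[0.357,0.217,0,0,0,0,-1],[0.357,0.217,0,0,0,0,-1],[0.357,0.217,0,0,0,0,-1],[0.357,0.217,0,0,0,0,-1],[0.357,0.217,0.1,0,0,0,-1],[0.357,0.217,0.2,0,0,0,-1],[0.357,0.217,0.25,0,0,0,-1],[0.357,0.217,0.25,0,0,0,-1]]]}}

```text
time_s: 12.22
position: [0.6414, -0.1352, 0.2406]
tcp_rot: [[0.996, -0.091, -0.005], [-0.091, -0.996, 0.002], [-0.005, -0.002, -1.0]]
force: [-0.4, 0.4, -0.5]
opening: 1.001
grasp_force: 0.0
```

>>> {"fn": "carry_out", "kwargs": {"deltas": [[[0,0,0.06,0,0,0,-1],[0,0,0.12,0,0,0,-1],[0,0,0.18,0,0,0,-1],[0,0,0.24,0,0,0,-1],[0,0,0.29,0,0,0,-1],[0,0,0.33,0,0,0,-1],[0,0,0.35,0,0,0,-1],[0,0,0.35,0,0,0,-1],[0,0,0.35,0,0,0,-1],[0,0,0.35,0,0,0,-1]]]}}

```text
time_s: 13.05
position: [0.644, -0.1366, 0.1909]
tcp_rot: [[0.996, -0.091, 0.001], [-0.091, -0.996, -0.0], [0.001, 0.0, -1.0]]
force: [-0.3, 0.3, -0.4]
opening: 0.999
grasp_force: 0.0
```

```bash
python3 - <<'E'
from h import *
s=telemetry.read_state(); print(s["time_s"],s["position"],s["tcp_rot"],s["force"],s["opening"])
R=s["tcp_rot"]; print("block outer tool y", (R.T@(np.array([.639,-.1773,.2])-s["position"])), "rib far",(R.T@(np.array([.6457,-.1074,.2])-s["position"])))
im=capture("wrist"); cv2.imwrite("pics/w6.png",cv2.resize(im[:,:,::-1],(800,600),interpolation=cv2.INTER_CUBIC))
E
```

```text
13.05 [ 0.644  -0.1366  0.1909] [[ 0.9958 -0.0914  0.001 ]
 [-0.0914 -0.9958 -0.0004]
 [ 0.001   0.0003 -1.    ]] [-0.2571  0.3357 -0.4396] 0.9991407698868551
block outer tool y [-0.0012  0.041  -0.0091] rib far [-0.0009 -0.0293 -0.0091]
```

View pics/w6.png

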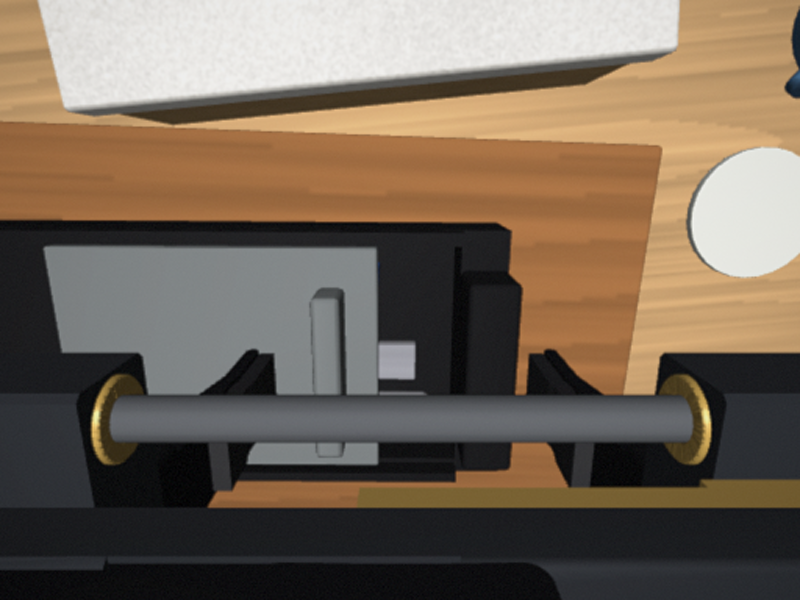

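The wrist view shows the open fingers straddling the rib (310–343) and the block (outer edge at 520), with a small gap to the block. I'll close in step with a sideways shift, keeping the block finger close to the block's face.

>>> {"fn": "carry_out", "kwargs": {"deltas": [[[0,0,0,0,0,0,-0.91],[0,0.013,0,0,0,0,-0.82],[0,0.027,0,0,0,0,-0.72],[0,0.04,0,0,0,0,-0.63],[0,0.053,0,0,0,0,-0.54],[0,0.067,0,0,0,0,-0.45],[0,0.08,0,0,0,0,-0.36],[0,0.09,0,0,0,0,-0.29],[0,0.09,0,0,0,0,-0.29],[0,0.09,0,0,0,0,-0.29]]]}}

```text
time_s: 13.93
position: [0.6423, -0.15, 0.1904]
tcp_rot: [[0.996, -0.092, 0.0], [-0.092, -0.996, 0.0], [0.0, -0.0, -1.0]]
force: [-0.9, -0.1, 0.1]
opening: 0.656
grasp_force: 0.3
```

```bash
python3 - <<'E'
from h import *
s=telemetry.read_state(); print(s["time_s"],s["position"],s["force"],s["opening"],s["opening"]*87,s["grasp_force"])
np.savez("w7.npz",p=s["position"],R=s["tcp_rot"]); W=wcam(s["position"],s["tcp_rot"])
im=capture("wrist"); cv2.imwrite("pics/w7.png",im[:,:,::-1])
g=cv2.cvtColor(im,cv2.COLOR_RGB2GRAY)
for r in (150,195,205): print(r,g[r,140:340])
E
```

```text
13.9333 [ 0.6423 -0.15    0.1904] [-0.8831 -0.0762  0.0778] 0.6561833374362276 57.0879503569518 0.2516735717654228
150 [ 34  34  35  35  32  34  34  35  33  35  33  36  35  35  36  35  34  36
  33  37  38  35  35  36  35  37  35  34  35  35  34  38  35  34  36  36
  35  34  37  38  33  34  37  35  34  34  36  36  35  35  34  33  35  34
  35  35  34  36  36  34  36  34  35  37  35  37  35  35  36  34  35  35
  34  34  34  36  35  37  36  36  35  36  36  36  35  36  36  34  34  35
  35  36  35  35  34  36  35  36  36  32  34  36  35  35  35  34  34  35
  34  37  35  36  35  33  34  34  35  34  35  36  34  34  36  36  33  33
  33  34  34  34  34  35  34  32  32  36  33  32  34  33  33  32  32  33
  34  33  34  32  33  32  32  33  34  32  34  31  33  33  32  32  31  31
  34  60 114 129 129 130 129 129 130 129 131 131 128 130 129 131 129 129
 131 129 131 130 129 130 130 131 129 130 130 130 131 130 131 130 131 131
 131 131]
195 [133 133 133 133 132 133 133 133 133 133 132 133 135 134 134 135 134 134
 134 135 134 134 134 136 135 135 134 134 134 135 135 134 135 135 135 134
 134 135 134 135 1
[... 765 characters left out ...]
4 134 135 134 134 135 135 133 134
 134 135 134 135 136 134 134 135 135 135 135 133 134 135 135 134 135 134
 134 135 135 136 135 134 135 136 128  93 115 128 137 137 137 137 136 135
 134 135 135 134 133 132 125 111  97  66  35  35  69 135 137 134 135 135
 135 135 135 135 135 133 135 135 136 134 136 134 135 135 128  97  35  29
  31  32  33  32  32  32  30  31  33  31  31  31  31  34  31  33  33  32
  32  31  31  25   8   8  10  13  21  26  30  34  33  34  35  33  30  32
  31  33  29  32  31  32  31  33  29  31  32  31  31  31  31  28  28  31
  30  28  29  24  28  68 121 124 123 123 121 124 123 124 122 123 123 123
 123 123 123 124 124 123 124 123 124 123 123 124 124 126 124 124 125 124
 124 125]
```

```bash
cat > chk.py <<'E'
from h import *
def edges(name,r,z=.224):
    w=np.load(name+".npz"); W=wcam(w["p"],w["R"]); g=cv2.cvtColor(cv2.imread(f"pics/{name}.png"),cv2.COLOR_BGR2GRAY).astype(int)
    d=np.diff(g[r]); 
    for u in np.where(abs(d)>22)[0]:
        q=onz(*W,(u+.5,r),z); print(r,u,d[u],q,"tool y",(w["R"].T@(q-w["p"]))[1])
E
python3 -c "
from chk import *
edges('w7',205)"
```

```text
205 38 41 [ 0.6744 -0.04    0.224 ] tool y -0.11250463347459363
205 39 47 [ 0.6744 -0.0405  0.224 ] tool y -0.1119817105872234
205 202 -35 [ 0.6665 -0.1254  0.224 ] tool y -0.02676695886081861
205 220 -31 [ 0.6656 -0.1347  0.224 ] tool y -0.017359382281196687
205 221 -31 [ 0.6655 -0.1353  0.224 ] tool y -0.016836754537663784
205 223 34 [ 0.6654 -0.1363  0.224 ] tool y -0.015791503913527787
205 224 66 [ 0.6654 -0.1368  0.224 ] tool y -0.015268881032909668
205 244 -31 [ 0.6644 -0.1472  0.224 ] tool y -0.004816763811384149
205 245 -62 [ 0.6644 -0.1477  0.224 ] tool y -0.004294174969269097
205 306 40 [ 0.6614 -0.1795  0.224 ] tool y 0.027580679755590417
205 307 53 [ 0.6614 -0.18    0.224 ] tool y 0.028103168122476936
205 387 24 [ 0.6575 -0.2216  0.224 ] tool y 0.06989698824480538
```

>>> {"fn": "carry_out", "kwargs": {"deltas": [[[0,0.007,0,0,0,0,-0.24],[0,0.017,0,0,0,0,-0.17],[0,0.027,0,0,0,0,-0.1],[0,0.037,0,0,0,0,-0.03],[0,0.046,0,0,0,0,0.03],[0,0.053,0,0,0,0,0.08],[0,0.053,0,0,0,0,0.14],[0,0.053,0,0,0,0,0.2],[0,0.053,0,0,0,0,0.2],[0,0.053,0,0,0,0,0.2]]]}}

```text
time_s: 14.82
position: [0.6414, -0.159, 0.1902]
tcp_rot: [[0.996, -0.092, -0.0], [-0.092, -0.996, -0.001], [-0.0, 0.001, -1.0]]
force: [-0.6, -1.9, -2.4]
opening: 0.431
grasp_force: 30.0
```

```bash
python3 - <<'E'
from h import *
s=telemetry.read_state(); print(s["time_s"],s["position"],s["force"],s["opening"],s["opening"]*87,s["grasp_force"])
np.savez("w8.npz",p=s["position"],R=s["tcp_rot"])
cv2.imwrite("pics/w8.png",capture("wrist")[:,:,::-1])
from chk import edges
edges("w8",205)
E
```

```text
14.8167 [ 0.6414 -0.159   0.1902] [-0.5978 -1.8673 -2.4258] 0.43087361922232825 37.486004872342555 29.977367520332336
205 52 43 [ 0.673  -0.0564  0.224 ] tool y -0.10493954988928758
205 53 45 [ 0.6729 -0.057   0.224 ] tool y -0.10441835791321596
205 218 -32 [ 0.6649 -0.1426  0.224 ] tool y -0.018374695008024057
205 236 -35 [ 0.664 -0.152  0.224] tool y -0.008982459403904162
205 238 46 [ 0.6639 -0.153   0.224 ] tool y -0.007938808967751869
205 239 39 [ 0.6639 -0.1535  0.224 ] tool y -0.007416978596642439
205 258 -27 [ 0.6629 -0.1634  0.224 ] tool y 0.0024984512192548353
205 259 -74 [ 0.6629 -0.1639  0.224 ] tool y 0.0030203503048254125
205 293 36 [ 0.6612 -0.1816  0.224 ] tool y 0.020766963903545245
205 294 57 [ 0.6612 -0.1821  0.224 ] tool y 0.021288983272085844
205 374 34 [ 0.6573 -0.2237  0.224 ] tool y 0.06306167239862139
```

>>> {"fn": "carry_out", "kwargs": {"deltas": [[[0,-0.004,0,0,0,0,0.2],[0,-0.008,0,0,0,0,0.2],[0,-0.012,0,0,0,0,0.2],[0,-0.012,0,0,0,0,0.2],[0,-0.012,0,0,0,0,0.1],[0,-0.012,0,0,0,0,0],[0,-0.012,0,0,0,0,-0.1],[0,-0.012,0,0,0,0,-0.2],[0,-0.012,0,0,0,0,-0.3],[0,-0.012,0,0,0,0,-0.3]]]}}

```text
time_s: 15.7
position: [0.642, -0.1559, 0.1909]
tcp_rot: [[0.996, -0.091, 0.001], [-0.091, -0.996, -0.0], [0.001, -0.0, -1.0]]
force: [0.2, -0.4, -0.4]
opening: 0.628
grasp_force: 0.0
```

>>> {"fn": "carry_out", "kwargs": {"deltas": [[[0,0,-0.05,0,0,0,-0.3],[0,0,-0.12,0,0,0,-0.3],[0,0,-0.2,0,0,0,-0.3],[0,0,-0.3,0,0,0,-0.1],[0,0,-0.4,0,0,0,0.3],[-0.15,0,-0.5,0,0,0,1],[-0.3,0,-0.6,0,0,0,1],[-0.36,0,-0.6,0,0,0,1],[-0.36,0,-0.6,0,0,0,1],[-0.36,0,-0.6,0,0,0,1]]]}}

```text
time_s: 16.53
position: [0.5882, -0.1511, 0.281]
tcp_rot: [[0.996, -0.092, 0.002], [-0.092, -0.996, -0.0], [0.002, 0.0, -1.0]]
force: [-0.3, -0.6, -0.1]
opening: 0.206
grasp_force: 0.0
```

```bash
python3 - <<'E'
from h import *
s=telemetry.read_state(); print(s["time_s"],s["position"],s["tcp_rot"],s["force"],s["opening"])
np.savez("w9.npz",p=s["position"],R=s["tcp_rot"])
cv2.imwrite("pics/w9.png",capture("wrist")[:,:,::-1])
from chk import edges
edges("w9",130)
# door from the top view, z=.165: hinge & edge; unoccluded first picture
K,T=cam("top")
a=cv2.imread("pics/top0.png")
for k,(u,v) in {'outer end L':(284,294),'inner end':(292,291),'edge front':(373,359),'edge back':(379,352),'front mid':(325,326)}.items(): print(k,onz(K,T,(u/1.5625,v/1.5625),.165))
S=cam("scene")
print("edge tri",tri([(K,T,(376/1.5625,356/1.5625)),(*S,(645/5.7+170,190/5.7+150))]))
E
```

```text
16.5333 [ 0.5882 -0.1511  0.281 ] [[ 0.9958 -0.0917  0.0015]
 [-0.0917 -0.9958 -0.0004]
 [ 0.0016  0.0002 -1.    ]] [-0.3118 -0.6131 -0.0811] 0.20558627815155306
130 111 38 [ 0.6529 -0.0468  0.224 ] tool y -0.10984891302018522
130 112 62 [ 0.6529 -0.0476  0.224 ] tool y -0.10908095741825624
130 229 -28 [ 0.6445 -0.137   0.224 ] tool y -0.01923795574583589
130 240 -26 [ 0.6437 -0.1454  0.224 ] tool y -0.01079197359825837
130 241 -29 [ 0.6436 -0.1462  0.224 ] tool y -0.01002416382102303
130 243 57 [ 0.6435 -0.1477  0.224 ] tool y -0.008488547657335024
130 257 -79 [ 0.6425 -0.1584  0.224 ] tool y 0.0022606389008432933
130 258 -25 [ 0.6424 -0.1592  0.224 ] tool y 0.0030284294639684873
130 280 40 [ 0.6409 -0.176   0.224 ] tool y 0.01991953591165652
130 281 70 [ 0.6408 -0.1768  0.224 ] tool y 0.0206873004803689
130 347 31 [ 0.6361 -0.2272  0.224 ] tool y 0.07135726334692719
outer end L [0.5542 0.2027 0.165 ]
inner end [0.5597 0.1892 0.165 ]
edge front [0.447  0.0487 0.165 ]
edge back [0.459  0.0388 0.165 ]
front mid [0.5012 0.1315 0.165 ]
edge tri [0.4518 0.0441 0.1614]
```

The cover is home: rib to block is 12 mm, the span is 40 mm, and the tray is back within about 1 mm. Next is the door.

>>> {"fn": "carry_out", "kwargs": {"deltas": [[[-0.15,-0.18,0,0,0,0,1],[-0.3,-0.36,0,0,0,0,1],[-0.45,-0.54,0,0,0,0,1],[-0.6,-0.72,0,0,0,0,1],[-0.75,-0.9,0,0,0,0,1],[-0.88,-0.99,0,0,0,0,1],[-0.99,-0.99,0,0,0,0,1],[-0.99,-0.99,0,0,0,0,1],[-0.99,-0.99,0,0,0,0,1],[-0.99,-0.99,0,0,0,0,1]]]}}

```text
time_s: 17.42
position: [0.4554, 0.0098, 0.2803]
tcp_rot: [[0.996, -0.092, 0.001], [-0.092, -0.996, -0.0], [0.001, 0.0, -1.0]]
force: [0.7, -0.9, 0.8]
opening: 0.006
grasp_force: 0.0
```

>>> {"fn": "carry_out", "kwargs": {"deltas": [[[-0.1,-0.15,0,0,0,0,1],[-0.19,-0.3,0,0,0,0,1],[-0.19,-0.45,0.15,0,0,0,1],[-0.19,-0.45,0.35,0,0,0,1],[-0.19,-0.45,0.5,0,0,0,1],[-0.19,-0.45,0.5,0,0,0,1],[-0.19,-0.45,0.5,0,0,0,1],[-0.19,-0.45,0.5,0,0,0,1],[-0.19,-0.45,0.5,0,0,0,1],[-0.19,-0.45,0.5,0,0,0,1]]]}}

```text
time_s: 18.25
position: [0.4329, 0.0798, 0.2067]
tcp_rot: [[0.996, -0.092, 0.003], [-0.092, -0.996, -0.0], [0.003, -0.0, -1.0]]
force: [0.1, 0.3, 0.3]
opening: 0.003
grasp_force: 0.0
```

```bash
python3 - <<'E'
from h import *
s=telemetry.read_state(); print(s["time_s"],s["position"],s["tcp_rot"],s["force"],s["opening"],s["joint_positions"])
np.savez("w10.npz",p=s["position"],R=s["tcp_rot"])
im=capture("wrist");cv2.imwrite("pics/w10.png",im[:,:,::-1])
# where should door corner be in wrist image
W=wcam(s["position"],s["tcp_rot"])
for q in ([.451,.047,.165],[.459,.034,.165],[.559,.193,.165],[.531,.2,.17],[.5637,.2175,.17]):
    c=np.linalg.inv(W[1])@np.append(q,1); u=W[0]@c[:3]; print(q,u[:2]/u[2])
g=cv2.cvtColor(im,cv2.COLOR_RGB2GRAY).astype(int)
for r in (60,120,180,210):
    d=np.diff(g[r]); print(r,[(u,d[u]) for u in np.where(abs(d)>18)[0]])
E
```

```text
18.25 [0.4329 0.0798 0.2067] [[ 0.9957 -0.0921  0.0033]
 [-0.0921 -0.9958 -0.0002]
 [ 0.0033 -0.0001 -1.    ]] [0.1432 0.255  0.3442] 0.00348376854926477 [ -4.1643  14.4845 106.3534   0.0025  58.9739  91.1174]
[0.451, 0.047, 0.165] [295.947  177.1653]
[0.459, 0.034, 0.165] [312.7783 165.0245]
[0.559, 0.193, 0.165] [70.0779 40.7966]
[0.531, 0.2, 0.17] [65.7209 84.7402]
[0.5637, 0.2175, 0.17] [27.6144 35.2856]
60 [(np.int64(63), np.int64(-19)), (np.int64(136), np.int64(36)), (np.int64(312), np.int64(-46)), (np.int64(338), np.int64(20)), (np.int64(339), np.int64(19)), (np.int64(510), np.int64(-41))]
120 [(np.int64(176), np.int64(-35)), (np.int64(177), np.int64(-26)), (np.int64(242), np.int64(34)), (np.int64(243), np.int64(32)), (np.int64(287), np.int64(-20)), (np.int64(288), np.int64(29))]
180 [(np.int64(2), np.int64(20)), (np.int64(3), np.int64(47)), (np.int64(4), np.int64(37)), (np.int64(289), np.int64(-25)), (np.int64(290), np.int64(-29)), (np.int64(298), np.int64(19)), (np.int64(299), np.int64(48)), (np.int64(350), np.int64(-40)), (np.int64(351), np.int64(-41)), (np.int64(370), np.int64(32)), (np.int64(371), np.int64(38)), (np.int64(441), np.int64(-24)), (np.int64(442), np.int64(-29)), (np.int64(497), np.int64(-19))]
210 [(np.int64(322), np.int64(-31)), (np.int64(323), np.int64(-42)), (np.int64(379), np.int64(-21)), (np.int64(380), np.int64(-26)), (np.int64(382), np.int64(22)), (np.int64(383), np.int64(22)), (np.int64(387), np.int64(28)), (np.int64(388), np.int64(27))]
```

>>> {"fn": "carry_out", "kwargs": {"deltas": [[[0,0,0.15,0,0,0,1],[0,0,0.3,0,0,0,1],[0,0,0.45,0,0,0,1],[0,0,0.57,0,0,0,1],[0,0,0.63,0,0,0,1],[0,0,0.63,0,0,0,1],[0.04,0.02,0.63,0,0,0,1],[0.08,0.035,0.63,0,0,0,1],[0.12,0.05,0.63,0,0,0,1],[0.14,0.06,0.63,0,0,0,1]]]}}

```text
time_s: 19.13
position: [0.454, 0.0686, 0.112]
tcp_rot: [[0.996, -0.092, 0.004], [-0.092, -0.996, -0.0], [0.004, 0.0, -1.0]]
force: [0.4, 0.9, 0.2]
opening: 0.007
grasp_force: 0.2
```

>>> {"fn": "carry_out", "kwargs": {"deltas": [[[0.03,0.013,0,0,0,0,1],[0.06,0.026,0,0,0,0,1],[0.09,0.039,0,0,0,0,1],[0.12,0.052,0,0,0,0,1],[0.15,0.066,0,0,0,0,1],[0.18,0.08,0,0,0,0,1],[0.21,0.092,0,0,0,0,1],[0.24,0.105,0,0,0,0,1],[0.27,0.118,0,0,0,0,1],[0.3,0.13,0,0,0,0,1]]]}}

```text
time_s: 19.97
position: [0.4949, 0.0455, 0.1108]
tcp_rot: [[0.996, -0.091, -0.0], [-0.091, -0.996, 0.0], [-0.0, 0.0, -1.0]]
force: [-1.1, 0.2, 0.2]
opening: 0.008
grasp_force: 0.2
```

```bash
python3 - <<'E'
from h import *
s=telemetry.read_state(); print(s["time_s"],s["position"],s["force"])
np.savez("w11.npz",p=s["position"],R=s["tcp_rot"])
im=capture("wrist");cv2.imwrite("pics/w11.png",im[:,:,::-1])
W=wcam(s["position"],s["tcp_rot"])
g=cv2.cvtColor(im,cv2.COLOR_RGB2GRAY).astype(int)
for r in (180,200,212):
    d=np.diff(g[r]); print(r,[(int(u),int(d[u]),onz(*W,(u+.5,r),.165)[:2].round(4)) for u in np.where(abs(d)>18)[0]])
E
```

```text
19.9667 [0.4949 0.0455 0.1108] [-1.0949  0.1856  0.1608]
180 [(259, 19, array([0.5341, 0.0391])), (260, 56, array([0.5341, 0.0387])), (282, -25, array([0.5332, 0.0289])), (283, -49, array([0.5332, 0.0284])), (295, 44, array([0.5327, 0.0231])), (296, 47, array([0.5326, 0.0226]))]
200 [(32, -23, array([0.5344, 0.1426])), (306, 43, array([0.5229, 0.0187])), (307, 42, array([0.5229, 0.0182]))]
212 [(313, 39, array([0.5169, 0.0158])), (314, 23, array([0.5169, 0.0153]))]
```

>>> {"fn": "carry_out", "kwargs": {"deltas": [[[0.018,0.008,0,0,0,0,1],[0.036,0.016,0,0,0,0,1],[0.054,0.023,0,0,0,0,1],[0.072,0.03,0,0,0,0,1],[0.09,0.036,0,0,0,0,1],[0.105,0.042,0,0,0,0,1],[0.12,0.048,0,0,0,0,1],[0.135,0.053,0,0,0,0,1],[0.15,0.058,0,0,0,0,1],[0.16,0.06,0,0,0,0,1]]]}}

```text
time_s: 20.85
position: [0.5054, 0.0391, 0.1096]
tcp_rot: [[0.995, -0.092, -0.025], [-0.092, -0.996, 0.008], [-0.025, -0.005, -1.0]]
force: [-18.1, 10.9, 13.2]
opening: 0.003
grasp_force: 9.8
```

```bash
cat > door.py <<'E'
from h import *
import sys
n=sys.argv[1]
s=telemetry.read_state(); print(s["time_s"],s["position"],s["force"])
np.savez(n+".npz",p=s["position"],R=s["tcp_rot"])
im=capture("wrist");cv2.imwrite(f"pics/{n}.png",im[:,:,::-1])
W=wcam(s["position"],s["tcp_rot"])
g=cv2.cvtColor(im,cv2.COLOR_RGB2GRAY).astype(int)
for r in (195,212):
    d=np.diff(g[r]); print(r,[(int(u),int(d[u]),onz(*W,(u+.5,r),.165)[:2].round(4)) for u in np.where(abs(d)>18)[0]])
for u in (300,310):
    d=np.diff(g[:220,u]); print("col",u,[(int(r),int(d[r]),onz(*W,(u,r+.5),.165)[:2].round(4)) for r in np.where(abs(d)>12)[0]])
E
python3 door.py w12
```

```text
20.85 [0.5054 0.0391 0.1096] [-18.1309  10.9337  13.2196]
195 [(297, 49, array([0.5381, 0.016 ])), (298, 24, array([0.5381, 0.0155])), (430, -25, array([ 0.5327, -0.0428]))]
212 [(304, 41, array([0.5298, 0.0133])), (305, 31, array([0.5298, 0.0128]))]
col 300 [(16, 21, array([0.6093, 0.0109])), (17, 48, array([0.609 , 0.0109])), (18, 39, array([0.6086, 0.0109])), (187, -14, array([0.5415, 0.0147])), (189, 30, array([0.5406, 0.0147])), (190, 57, array([0.5401, 0.0147])), (199, -31, array([0.5359, 0.015 ])), (201, -25, array([0.535, 0.015])), (202, -14, array([0.5345, 0.0151])), (210, 20, array([0.5307, 0.0153])), (211, 16, array([0.5302, 0.0153]))]
col 310 [(16, 25, array([0.6089, 0.0071])), (17, 45, array([0.6086, 0.0071])), (18, 40, array([0.6083, 0.0071])), (187, -13, array([0.5411, 0.0103])), (189, 16, array([0.5401, 0.0103])), (190, 61, array([0.5397, 0.0103]))]
```

Forces show the gripper's housing catching the cabinet's front edge: its bottom sits about 56 mm above the TCP. I'll back off and redo the push higher.

>>> {"fn": "carry_out", "kwargs": {"deltas": [[[-0.06,0,0,0,0,0,1],[-0.12,0,0,0,0,0,1],[-0.2,0,0,0,0,0,1],[-0.27,0,0,0,0,0,1],[-0.27,0,-0.05,0,0,0,1],[-0.27,0,-0.1,0,0,0,1],[-0.27,0,-0.1,0,0,0,1],[-0.2,0,-0.1,0,0,0,1],[-0.15,0,-0.1,0,0,0,1],[-0.15,0,-0.1,0,0,0,1]]]}}

```text
time_s: 21.73
position: [0.499, 0.036, 0.1263]
tcp_rot: [[0.996, -0.092, 0.005], [-0.092, -0.996, -0.001], [0.005, 0.0, -1.0]]
force: [-0.2, 0.8, -0.8]
opening: 0.005
grasp_force: 0.0
```

```bash
python3 door.py w13
```

```text
21.7333 [0.499  0.036  0.1263] [-0.213  0.821 -0.8  ]
195 [(57, -23, array([0.5364, 0.1314])), (293, 66, array([0.5254, 0.0134]))]
212 [(260, -25, array([0.518 , 0.0307])), (290, 23, array([0.5166, 0.0155])), (291, 23, array([0.5166, 0.015 ]))]
col 300 [(9, 40, array([0.6088, 0.0052])), (10, 49, array([0.6084, 0.0052])), (163, -14, array([0.541 , 0.0092])), (165, 56, array([0.54  , 0.0093])), (166, 33, array([0.5395, 0.0093]))]
col 310 [(9, 45, array([0.6084, 0.0008])), (10, 49, array([0.608 , 0.0009])), (163, -15, array([0.5406, 0.0043])), (165, 41, array([0.5396, 0.0044])), (166, 53, array([0.5391, 0.0044]))]
```

>>> {"fn": "carry_out", "kwargs": {"deltas": [[[0.014,0,0,0,0,0,1],[0.028,0,0,0,0,0,1],[0.04,0,0,0,0,0,1],[0.052,0,0,0,0,0,1],[0.064,0,0,0,0,0,1],[0.076,0,0,0,0,0,1],[0.088,0,0,0,0,0,1],[0.1,0,0,0,0,0,1],[0.11,0,0,0,0,0,1],[0.12,0,0,0,0,0,1]]]}}

```text
time_s: 22.62
position: [0.5067, 0.0356, 0.1254]
tcp_rot: [[0.996, -0.091, -0.014], [-0.091, -0.996, 0.001], [-0.014, 0.0, -1.0]]
force: [-11.3, -0.6, 10.4]
opening: 0.002
grasp_force: 6.1
```

```bash
python3 door.py w14
```

```text
22.6167 [0.5067 0.0356 0.1254] [-11.2641  -0.5506  10.4332]
195 [(291, 45, array([0.5343, 0.0142])), (292, 37, array([0.5342, 0.0137]))]
212 [(71, -23, array([0.5356, 0.1254])), (75, -19, array([0.5354, 0.1234])), (293, 25, array([0.5253, 0.0137])), (294, 49, array([0.5252, 0.0132]))]
col 300 [(3, -31, array([0.6188, 0.0052])), (29, 36, array([0.6087, 0.0058])), (30, 52, array([0.6083, 0.0058])), (31, 19, array([0.6079, 0.0058])), (181, -15, array([0.5408, 0.0096])), (182, 24, array([0.5403, 0.0096])), (183, 71, array([0.5398, 0.0096]))]
col 310 [(3, -28, array([0.6184, 0.001 ])), (11, -14, array([0.6153, 0.0011])), (29, 35, array([0.6083, 0.0014])), (30, 53, array([0.6079, 0.0014])), (31, 18, array([0.6075, 0.0015])), (181, -16, array([0.5403, 0.0047])), (183, 41, array([0.5393, 0.0047])), (184, 51, array([0.5388, 0.0047]))]
```

>>> {"fn": "carry_out", "kwargs": {"deltas": [[[0.01,0,0,0,0,0,1],[0.02,0,0,0,0,0,1],[0.03,0,0,0,0,0,1],[0.04,0,0,0,0,0,1],[0.05,0,0,0,0,0,1],[0.05,0,0,0,0,0,1],[0.05,0,0,0,0,0,1],[0.05,0,0,0,0,0,1],[0.05,0,0,0,0,0,1],[0.05,0,0,0,0,0,1]]]}}

```text
time_s: 23.5
position: [0.5158, 0.0345, 0.1252]
tcp_rot: [[0.996, -0.091, -0.01], [-0.091, -0.996, 0.0], [-0.01, 0.001, -1.0]]
force: [-8.4, -1.0, 3.3]
opening: 0.007
grasp_force: 3.6
```

```bash
python3 door.py w15
```

```text
23.5 [0.5158 0.0345 0.1252] [-8.4381 -1.0447  3.2601]
195 []
212 [(294, 63, array([0.5343, 0.0121]))]
col 300 [(35, -26, array([0.6154, 0.0048])), (52, 24, array([0.6085, 0.0052])), (53, 47, array([0.6081, 0.0052])), (54, 39, array([0.6076, 0.0052])), (199, -16, array([0.5406, 0.009 ])), (201, 39, array([0.5396, 0.009 ])), (202, 34, array([0.539 , 0.0091]))]
col 310 [(35, -18, array([0.6149, 0.0004])), (52, 23, array([0.6081, 0.0007])), (53, 48, array([0.6077, 0.0008])), (54, 39, array([0.6072, 0.0008])), (199, -17, array([0.5402, 0.004 ])), (201, 35, array([0.5391, 0.0041])), (202, 45, array([0.5386, 0.0041]))]
```

>>> {"fn": "carry_out", "kwargs": {"deltas": [[[0.01,0,0,0,0,0,1],[0.02,0,0,0,0,0,1],[0.03,0,0,0,0,0,1],[0.04,0,0,0,0,0,1],[0.04,0,0,0,0,0,1],[0.04,0,0,0,0,0,1],[0.04,0,0,0,0,0,1],[0.04,0,0,0,0,0,1],[0.04,0,0,0,0,0,1],[0.04,0,0,0,0,0,1]]]}}

```text
time_s: 24.38
position: [0.5157, 0.0345, 0.1249]
tcp_rot: [[0.996, -0.09, -0.022], [-0.09, -0.996, 0.001], [-0.022, 0.001, -1.0]]
force: [-17.1, -2.2, 12.8]
opening: 0.002
grasp_force: 8.3
```

>>> {"fn": "carry_out", "kwargs": {"deltas": [[[-0.05,0,0,0,0,0,1],[-0.12,0,0,0,0,0,1],[-0.2,0,-0.05,0,0,0,1],[-0.35,0,-0.15,0,0,0,1],[-0.5,0,-0.3,0,0,0,1],[-0.6,0,-0.5,0,0,0,1],[-0.6,0,-0.7,0,0,0,1],[-0.6,0,-0.7,0,0,0,1],[-0.6,0,-0.7,0,0,0,1],[-0.6,0,-0.7,0,0,0,1]]]}}

```text
time_s: 25.22
position: [0.4371, 0.042, 0.2308]
tcp_rot: [[0.996, -0.091, 0.001], [-0.091, -0.996, -0.0], [0.001, -0.0, -1.0]]
force: [0.1, -0.1, 0.3]
opening: 0.004
grasp_force: 0.0
```

```bash
python3 door.py w16; python3 - <<'E'
from h import *
w=np.load("w16.npz"); W=wcam(w["p"],w["R"]); g=cv2.cvtColor(cv2.imread("pics/w16.png"),cv2.COLOR_BGR2GRAY).astype(int)
for y in (.16,.10,.06,.03,.015,-.02):
    # sample brightness along cabinet normal, at z=.165
    o=[]
    for x in np.arange(.50,.565,.002):
        c=np.linalg.inv(W[1])@np.array([x-.12*(.03-y)*1.0,y,.165,1]); u=W[0]@c[:3]; u=u[:2]/u[2]
        i=np.round(u).astype(int); o.append(int(g[i[1],i[0]]) if 0<=i[0]<512 and 0<=i[1]<384 else -1)
    print(y,o)
im=capture("top");cv2.imwrite("pics/top2.png",im[:,:,::-1]); cv2.imwrite("pics/scene3.png",capture("scene")[:,:,::-1])
E
```

```text
25.2167 [0.4371 0.042  0.2308] [ 0.0842 -0.1115  0.3162]
195 [(294, -39, array([0.4347, 0.0089])), (295, -27, array([0.4346, 0.008 ])), (336, -28, array([ 0.4315, -0.0261])), (338, 25, array([ 0.4313, -0.0278])), (342, 28, array([ 0.431 , -0.0311])), (343, 33, array([ 0.4309, -0.0319])), (507, -20, array([ 0.4182, -0.1685]))]
212 [(292, -51, array([0.42  , 0.0115])), (297, -22, array([0.4196, 0.0073])), (299, 22, array([0.4194, 0.0056])), (346, -20, array([ 0.4157, -0.0341])), (348, 26, array([ 0.4156, -0.0358])), (352, 32, array([ 0.4153, -0.0392])), (353, 25, array([ 0.4152, -0.04  ]))]
col 300 [(56, -13, array([ 0.5419, -0.002 ])), (57, -14, array([ 0.5412, -0.0019])), (58, -18, array([ 0.5405, -0.0019])), (64, 13, array([ 0.5363, -0.0017])), (65, 27, array([ 0.5356, -0.0016])), (66, 21, array([ 0.5349, -0.0016])), (77, -27, array([ 0.527 , -0.0011])), (78, 36, array([ 0.5263, -0.0011])), (79, 40, array([ 0.5256, -0.001 ])), (191, -48, array([0.4373, 0.0041])), (192, -38, array([0.4365, 0.0042])), (197, 24, array([0.4321, 0.0044])), (213, -16, array([0.418 , 0.0052])), (215, 16, a
[... 617 characters left out ...]
, 71, 49, 75, 100, 37, 97, 95, 92, 91, 90, 87, 94, 46, 78, 93, 91, 90, 91, 91, 90, 90, 89, 86]
0.06 [149, 148, 143, 139, 136, 141, 134, 137, 135, 138, 69, 47, 61, 103, 64, 101, 96, 95, 91, 90, 88, 91, 46, 78, 87, 88, 89, 91, 95, 92, 96, 90, 87]
0.03 [147, 149, 147, 151, 145, 139, 142, 143, 141, 138, 84, 31, 33, 34, 71, 102, 98, 95, 93, 91, 91, 93, 35, 83, 90, 85, 87, 92, 93, 92, 95, 96, 92]
0.015 [149, 146, 147, 148, 152, 147, 141, 144, 144, 144, 141, 142, 138, 93, 65, 101, 96, 94, 92, 91, 92, 93, 47, 87, 89, 86, 84, 91, 92, 91, 96, 95, 88]
-0.02 [141, 133, 147, 147, 147, 146, 151, 148, 143, 146, 148, 149, 144, 142, 144, 62, 95, 90, 93, 94, 89, 32, 40, 86, 88, 83, 87, 91, 91, 93, 94, 98, 91]
```

The door's front edge and rear gap both run parallel to the cabinet front, so it is shut. It held under 17 N, and the gripper is clear of everything.

```bash
python3 -c "
from rig import job
print(job.hand_in())"
```

```text
the job is handed in; nothing more can be done
None
```

The cover is home under its catch with the tray within about 1 mm of where it started, and the door is shut and held by its catch; I handed the job in at about 25 s with the gripper clear of everything, but hand-in gave no verdict.

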